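# Polishing wheels back on their own posts

### The job

The four polishing wheels beside the bench grinder are all on the wrong posts: put each one on the post whose colour matches its collar, lying flat on the base, let go of and still. The plain wooden post is there for parking a wheel on the way. Grit carries over, so never let two wheels touch or share a post, never put a wheel down on the bench, don't tip a wheel over, and leave the small glass jar standing where it is.

Things in the scene. Friction and masses are not known exactly. Their poses are not given: they have to be found in the camera images.
- wheel_red: The red polishing wheel, loose, 0.1 to 0.15 kg: a grey felt disc, 70 mm across and 18 mm thick, with a red collar (a tube 40 mm across) standing 32 mm up from its top, 50 mm high in all. A bore 28 mm wide runs right through disc and collar. Grasp it by the collar from above. Origin: centre of the disc's underside; z up along the bore.
- wheel_blue: The blue polishing wheel, loose, 0.1 to 0.15 kg: a grey felt disc, 70 mm across and 18 mm thick, with a blue collar (a tube 40 mm across) standing 32 mm up from its top, 50 mm high in all. A bore 28 mm wide runs right through disc and collar. Grasp it by the collar from above. Origin: centre of the disc's underside; z up along the bore.
- wheel_green: The green polishing wheel, loose, 0.1 to 0.15 kg: a grey felt disc, 70 mm across and 18 mm thick, with a green collar (a tube 40 mm across) standing 32 mm up from its top, 50 mm high in all. A bore 28 mm wide runs right through disc and collar. Grasp it by the collar from above. Origin: centre of the disc's underside; z up along the bore.
- wheel_yellow: The yellow polishing wheel, loose, 0.1 to 0.15 kg: a grey felt disc, 70 mm across and 18 mm thick, with a yellow collar (a tube 40 mm across) standing 32 mm up from its top, 50 mm high in all. A bore 28 mm wide runs right through disc and collar. Grasp it by the collar from above. Origin: centre of the disc's underside; z up along the bore.
- post_red: The red post. Fixed to the bench: a round base 96 mm across and 8 mm thick, with an upright pin in its centre, 12 mm across, whose rounded tip is 64 mm above the bench. A wheel goes over the pin with 8 mm play all round and rests flat on the base, its underside 8 mm above the bench. Origin: centre of the base underside, on the bench; z up.
- post_blue: The blue post. Fixed to the bench: a round base 96 mm across and 8 mm thick, with an upright pin in its centre, 12 mm across, whose rounded tip is 64 mm above the bench. A wheel goes over the pin with 8 mm play all round and rests flat on the base, its underside 8 mm above the bench. Origin: centre of the base underside, on the bench; z up.
- post_green: The green post. Fixed to the bench: a round base 96 mm across and 8 mm thick, with an upright pin in its centre, 12 mm across, whose rounded tip is 64 mm above the bench. A wheel goes over the pin with 8 mm play all round and rests flat on the base, its underside 8 mm above the bench. Origin: centre of the base underside, on the bench; z up.
- post_yellow: The yellow post. Fixed to the bench: a round base 96 mm across and 8 mm thick, with an upright pin in its centre, 12 mm across, whose rounded tip is 64 mm above the bench. A wheel goes over the pin with 8 mm play all round and rests flat on the base, its underside 8 mm above the bench. Origin: centre of the base underside, on the bench; z up.
- post_spare: The spare post, plain pale wood, empty at the start. Fixed to the bench: a round base 96 mm across and 8 mm thick, with an upright pin in its centre, 12 mm across, whose rounded tip is 64 mm above the bench. A wheel goes over the pin with 8 mm play all round and rests flat on the base, its underside 8 mm above the bench. Origin: centre of the base underside, on the bench; z up.
- glass_jar: A small closed glass jar with a steel cap standing loose among the posts, 40 mm across, 65 mm high; a bystander. Origin: centre of its underside.
There are look-alikes about, which are no part of the job. Leave any orange look-alike of the wheel_yellow alone.

How it is judged:
By the outcome, as a careful person would: the job done as asked, in the order asked, and still so for the second after the job is handed in, with the robot touching nothing.
It also fails if it takes over 115 s, if anything falls off the work surface, if the arm or the gripper's body presses on something with over 40 N, if the wrist force passes 120 N, or if a joint passes its speed limit or range.

### The arm

A 6-joint arm with a two-finger parallel gripper is mounted at the origin on the work surface. World frame = base frame: x ahead of the robot, y to its left, z up, the work surface at z = 0. Lengths are in m, angles in rad, forces in N, time in s.
With the tool pointing down it reaches from about 0.25 to 0.725 m from the base axis. Payload 4 kg.
Tool frame: the origin (TCP) lies midway between the tips of the shut fingers; the grasp point (between the pads) lies 19 mm behind it; z points along the fingers, y is the line along which they close (so a half turn about z gives the same grasp; the last joint's range is limited). The gripper opens to 85 mm and grips with 20 to 120 N. Pads are 22 mm wide; open, the fingers measure 114 mm over their backs; the gripper's body (76 mm by 85 mm) begins 54 mm behind the grasp point. The pads swing forward as they close: fully open they stand 13 mm farther back than shut.
Start: joints at [-1.129, 0.241, 0.005, 1.335, 0, 1.571], TCP at [0.214, -0.452, 0.231] pointing down, gripper open.
Joint ranges: [-2.72, 2.72], [-1.05, 1.87], [-1.09, 1.28], [-1.99, 2.15], [-1.42, 1.44], [-3.14, 3.14]. Speed limits (rad/s): [2.79, 2.79, 3.14, 3.14, 3.14, 3.14].

### API

Orientations are given as a unit quaternion [x, y, z, w].
In Python, from workcell import get_obs, camera, job_done, silhouettes gives the robot as it stands. The module is installed in compiled form; this text tells all that it offers.
- The arm moves only by the tool drive_tool, never from a script. Its argument "increments" is a list of rows, each a list of 3 entries, a list of its own where there are three numbers: the shift along the world's x, y, z in mm, then the turn, a rotation vector about the world's x, y, z in degrees, then the opening, from 0 (shut) to 1 (fully open). A call has 1 to 8 rows; each row shifts and turns the commanded pose from where the row before left it; what a row does not reach is not made up. A row lasts 1/12 s, in which the tool goes at most 41.7 mm and 7.16 degrees, less where a joint would pass 70% of its speed; a pose out of reach is approached as far as the arm can. A call is refused whole if a number of a shift passes 41.7 or a number of a turn 7.16, either way. A call with a gripper value outside its range is refused whole. The fingers move at their own pace and stop on an object; the grip force is fixed at half the most. Time passes only in rows, so rows that do not move let the fingers close. It gives the time, the measured TCP pose, the force, the opening and the grip force at its end, in the units of the state.
- get_obs(): the state, without advancing time (a new reading comes with each control period).
- camera(name): name is "side" or "top"; returns a dict with "image" (400x640x3 uint8, red, green, blue), "K" (3x3 intrinsics, pixels), "k1" (the pictures are not rectified: a ray, as slopes to the right and down, at radius r is drawn at 1 + k1 r^2 times it, then the intrinsics apply), "view" (4x4, takes a point from world to camera coordinates). Camera axes: x right, y down, z forward; pixel columns grow to the right and rows downward; lengths in m; the calibration is good to about 2 mm. A picture is of the moment at which its call begins. There is no depth.
- job_done(): hands the job in; it is judged then, once.
Trained networks look in a picture, given as the dict that the camera call returned (one of the last four; its "shot" number tells which), for a name from the list of things; names that differ only in an ending like _2 or _b are one class to them, and where a whole thing is asked for, a point or a joint stands for the part that bears it (a point fixed in the world has none). Each returns a list of dicts, best first, with "conf" (0 to 1); they miss things now and then, are a little off and sometimes report something else, mostly with a low value. They report only what shows in the picture. A call takes as long as a camera call. They do not tell look-alikes from the thing itself.
- silhouettes(query, picture): "region" (400x640 bool, what is visible of it) and "bbox" ([left, top, right, bottom] in pixels, round what is visible of it).
The state is a dict: "clock": time; "joint_pos": joint angles; "joint_vel": joint speeds; "tau": joint torques, N m; "eef_pos": TCP position; "tool_rot": TCP orientation; "ft_force": force on the tool from outside, world axes, zero at the start; "ft_torque": the same for the moment, N m; "grip_width": finger opening in m; "grasp_force": force on a finger pad.
Only numpy, scipy, OpenCV 4.12 (cv2) and the standard library are available. Lean on these libraries where they do the work, as an engineer would, in place of code of your own. Each camera call takes 0.05 s, during which the arm holds its last target. There are 200 camera calls.

## Working session

There is one attempt and no reset: what is moved stays moved. The work goes in short steps, Python scripts to look and compute and a tool call to move; the robot and the scene stay as the last step left them, time stands still between calls to the robot, and variables do not carry over. Pictures are saved under pics/ and viewed, at most 14 in all, crops included, and the job is handed in when it is done.

Besides the shell and the picture viewer there is one more tool, called after "Request:" as name(argument=value, ...), one argument or row to a line, values as JSON. drive_tool: Moves the arm, as the interface text tells. Its arguments: {"type":"object","properties":{"increments":{"type":"array"}},"required":["increments"]}

```bash
mkdir -p pics; cat > h.py <<'E'
import numpy as np, cv2
from workcell import *
def save(c,f,box=None,s=1):
    im=c["image"]
    if box: im=im[box[1]:box[3],box[0]:box[2]]
    cv2.imwrite(f,cv2.resize(im[:,:,::-1],None,fx=s,fy=s,interpolation=cv2.INTER_CUBIC))
def proj(c,P):
    p=np.c_[np.atleast_2d(P),np.ones(len(np.atleast_2d(P)))]@np.array(c["view"]).T
    s=p[:,:2]/p[:,2:3]; r2=(s**2).sum(1,keepdims=True); s=s*(1+c["k1"]*r2)
    K=np.array(c["K"]); return s@K[:2,:2].T+K[:2,2]
def onz(c,px,z):
    K=np.array(c["K"]); u=cv2.undistortPoints(np.array([[px]],float),K,np.array([c["k1"],0,0,0.]))[0,0]
    V=np.array(c["view"]); d=V[:3,:3].T@np.r_[u,1]; o=-V[:3,:3].T@V[:3,3]
    return o+d*(z-o[2])/d[2]
E
python3 - <<'E'
from h import *
for n in["top","side"]:
    c=camera(n); save(c,f"pics/{n}0.png"); V=np.array(c["view"]);print(n,-V[:3,:3].T@V[:3,3],V[2,:3])
    for q in["wheel_red","wheel_blue","wheel_green","wheel_yellow","post_red","post_blue","post_green","post_yellow","post_spare","glass_jar"]:
        for s in silhouettes(q,c):
            b=s["bbox"]; print(q,round(s["conf"],2),b,s["region"].sum(), onz(c,[(b[0]+b[2])/2,(b[1]+b[3])/2],.03).round(3))
o=get_obs();print(o)
E
```

```text
top [ 0.40489625 -0.00483915  1.11620813] [ 0.10634692  0.0114796  -0.99426282]
wheel_red 0.82 [378.0, 119.4, 411.6, 151.3] 699 [ 0.659 -0.156  0.03 ]
wheel_blue 0.82 [198.0, 211.7, 225.3, 245.4] 764 [0.444 0.249 0.03 ]
wheel_green 0.92 [448.7, 201.8, 480.5, 231.5] 719 [ 0.477 -0.311  0.03 ]
wheel_yellow 0.85 [304.8, 200.8, 335.6, 233.2] 630 [0.473 0.009 0.03 ]
wheel_yellow 0.64 [331.1, 258.8, 363.4, 287.0] 635 [ 0.352 -0.051  0.03 ]
post_red 0.88 [297.1, 196.6, 336.5, 243.4] 722 [0.466 0.017 0.03 ]
post_green 0.73 [190.7, 208.1, 233.5, 249.8] 572 [0.443 0.248 0.03 ]
post_yellow 0.87 [375.2, 113.8, 415.1, 158.0] 611 [ 0.657 -0.157  0.03 ]
post_yellow 0.73 [294.6, 197.2, 339.4, 239.9] 842 [0.47  0.016 0.03 ]
post_yellow 0.56 [382.3, 120.0, 410.4, 153.8] 684 [ 0.655 -0.159  0.03 ]
post_spare 0.84 [235.5, 129.7, 277.2, 170.7] 1334 [0.621 0.154 0.03 ]
post_spare 0.36 [294.1, 194.8, 338.6, 242.4] 868 [0.47  0.018 0.03 ]
glass_jar 0.88 [311.8, 137.6, 332.2, 162.0] 305 [0.624 0.007 0.03 ]
glass_jar 0.58 [235.1, 129.7, 276.0, 168.8] 1356 [0.623 0.156 0.03 ]
side [ 0.37113693 -0.58744308  0.4
[... 1042 characters left out ...]
'clock': 1.1, 'joint_pos': array([-1.12896654e+00,  2.40607860e-01,  5.04006042e-03,  1.33520687e+00,
       -9.94688713e-06,  1.57079230e+00]), 'joint_vel': array([ 0.00032151,  0.00018919, -0.00060758, -0.00082194, -0.00081643,
        0.00095646]), 'tau': array([ 1.78600812e-04, -3.72220230e+01,  2.52695829e+01,  1.29725329e-03,
        1.11410282e-05,  7.89434694e-06]), 'eef_pos': array([ 0.21380132, -0.45200131,  0.23131786]), 'tool_rot': array([ 9.75696943e-01,  2.19124339e-01, -2.47986665e-06,  1.16549759e-05]), 'ft_force': array([-0.17763648,  0.05506612, -0.32550295]), 'ft_torque': array([ 0.0529348 , -0.03182871, -0.00515359]), 'grasp_force': 0.0, 'grip_width': 0.08536633018596096}
```

```bash
ls . pics
```

```text
.:
h.py
pics

pics:
side0.png
top0.png
```

View pics/top0.png

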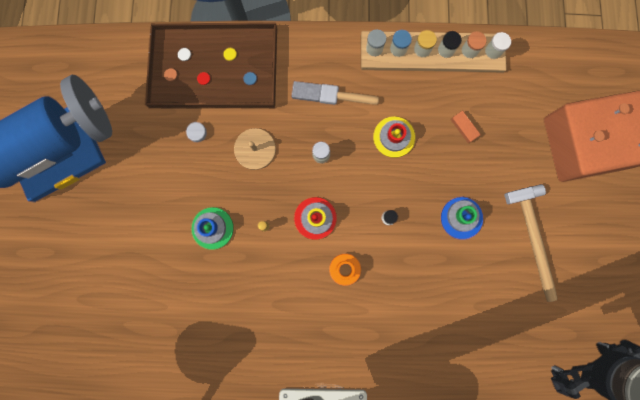

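View pics/side0.png

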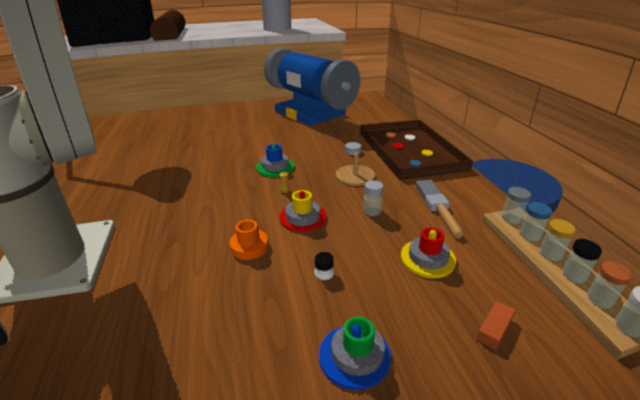

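The red wheel (397,133) is on the yellow post, the yellow wheel (316,217) on the red post, the blue wheel (208,228) on the green post and the green wheel (466,215) on the blue post. The spare post is at (255,149). The jar among the posts is at (321,152), with a second capped jar at (195,131).

There are two candidates for the yellow wheel: (316,217), which has a yellow collar and a grey disc, and (345,269), which is all orange and stands on the bench. The first fits. I'll measure and confirm it in a crop.

```bash
cat >> h.py <<'E'
HUE=dict(red=[(0,5),(174,180)],yellow=[(24,33)],green=[(50,75)],blue=[(105,122)])
NOM=dict(red=(.47,.012),yellow=(.657,-.157),green=(.443,.248),blue=(.475,-.305))   # posts
from scipy.optimize import least_squares
def mask(c,col,ctr,rad):
    hsv=cv2.cvtColor(c["image"],cv2.COLOR_RGB2HSV); m=np.zeros(hsv.shape[:2],bool)
    for a,b in HUE[col]: m|=(hsv[...,0]>=a)&(hsv[...,0]<=b)
    m&=(hsv[...,1]>150)&(hsv[...,2]>70)
    yy,xx=np.nonzero(m); p=proj(c,[[*ctr,.03]])[0]
    k=np.hypot(xx-p[0],yy-p[1])<rad; return np.c_[xx,yy][k].astype(float)
def fit(c,pts,r,z):
    "outer circle of radius r at height z: convex hull of pixels against known radius"
    h=cv2.convexHull(pts.astype(np.float32))[:,0]
    w=np.array([onz(c,q,z)[:2] for q in h])
    s=least_squares(lambda a:np.hypot(*(w-a[:2]).T)-a[2],[*w.mean(0),r],loss="soft_l1",f_scale=.002)
    return s.x.round(4),np.abs(s.fun).max().round(4)
E
python3 - <<'E'
from h import *
c=camera("top"); d=camera("side")
on=dict(red="yellow",yellow="red",green="blue",blue="green")
for col in NOM:
    print("post",col,"top",fit(c,mask(c,col,NOM[col],28),.048,.008),"side",fit(d,mask(d,col,NOM[col],45),.048,.008))
    w=on[col]; print(" wheel",w,"top(z.058)",fit(c,mask(c,w,NOM[col],18),.020,.055))
s=max(silhouettes("post_spare",c),key=lambda s:s["conf"]); yy,xx=np.nonzero(s["region"])
print("spare",fit(c,np.c_[xx,yy].astype(float),.048,.008))
for px in [(321,150),(195,131)]: print("jar",onz(c,px,.065))
a=cv2.resize(c["image"][180:300,270:400],None,fx=3,fy=3); cv2.imwrite("pics/crop.png",a[:,:,::-1])
E
```

```text
post red top (array([0.4726, 0.0215, 0.0473]), np.float64(0.0005)) side (array([0.4751, 0.0168, 0.0496]), np.float64(0.0439))
 wheel yellow top(z.058) (array([0.4716, 0.0173, 0.0188]), np.float64(0.0004))
post yellow top (array([ 0.661 , -0.1568,  0.0476]), np.float64(0.0007)) side (array([ 0.663 , -0.1597,  0.0498]), np.float64(0.0299))
 wheel red top(z.058) (array([ 0.6588, -0.1563,  0.0204]), np.float64(0.0015))
post green top (array([0.4469, 0.2534, 0.0458]), np.float64(0.0005)) side (array([0.4437, 0.2904, 0.081 ]), np.float64(0.0367))
 wheel blue top(z.058) (array([0.4467, 0.2543, 0.0197]), np.float64(0.0018))
post blue top (array([ 0.4768, -0.31  ,  0.0466]), np.float64(0.0007)) side (array([ 0.4787, -0.3104,  0.0465]), np.float64(0.0034))
 wheel green top(z.058) (array([ 0.4805, -0.3078,  0.0196]), np.float64(0.0028))
spare (array([0.4459, 0.2531, 0.0466]), np.float64(0.0019))
jar [0.61611483 0.00893414 0.065     ]
jar [0.65621221 0.28618389 0.065     ]
```

View pics/crop.png

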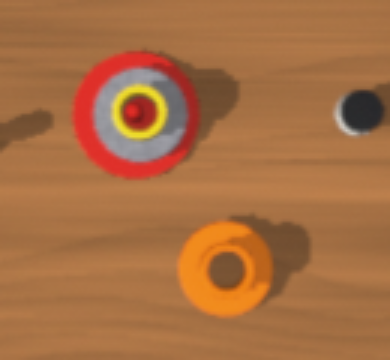

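The crop confirms it: the yellow collar on a grey disc sits on the red post, and the all-orange look-alike is off to its lower right. The network put the spare post at the wrong place this time, so I'll refit it.

```bash
python3 - <<'E'
from h import *
c=camera("top"); d=camera("side")
for k,exp in((c,(255,149)),(d,(355,170))):
    for s in silhouettes("post_spare",k):
        b=s["bbox"]
        if abs((b[0]+b[2])/2-exp[0])<12:
            yy,xx=np.nonzero(s["region"])
            f=fit(k,np.c_[xx,yy].astype(float),.048,.008); print(s["conf"],f); break
print(proj(c,[[.62,.155,.064]]))
# pin tips by side projection check for fitted posts
for n,p in dict(red=(.4726,.0215),yellow=(.661,-.1568),green=(.4469,.2534),blue=(.4768,-.31)).items():
    print(n,proj(c,[[*p,.064]]).round(1),proj(d,[[*p,.064]]).round(1))
save(d,"pics/pins.png",(230,130,470,350),3) if 0 else None
t=[c["image"][int(y)-20:int(y)+20,int(x)-20:int(x)+20] for x,y in [(316,217),(397,135),(210,228),(464,217),(255,149)]]
s=[d["image"][int(y)-20:int(y)+20,int(x)-20:int(x)+20] for x,y in [(302,203),(431,243),(274,156),(357,340),(355,170)]]
im=np.vstack([np.hstack(t),np.hstack(s)]); cv2.imwrite("pics/tiles.png",cv2.resize(im,None,fx=4,fy=4,interpolation=cv2.INTER_NEAREST)[:,:,::-1])
E
```

```text
0.81 (array([0.6299, 0.1618, 0.0478]), np.float64(0.0014))
0.81 (array([0.6324, 0.1603, 0.0518]), np.float64(0.067))
[[253.88770048 147.69831781]]
red [[314.2 216.2]] [[299.9 191.2]]
yellow [[397.3 130.8]] [[431.1 230.5]]
green [[206.1 226.7]] [[271.9 145.1]]
blue [[468.7 215.9]] [[354.1 326.2]]
```

View pics/tiles.png

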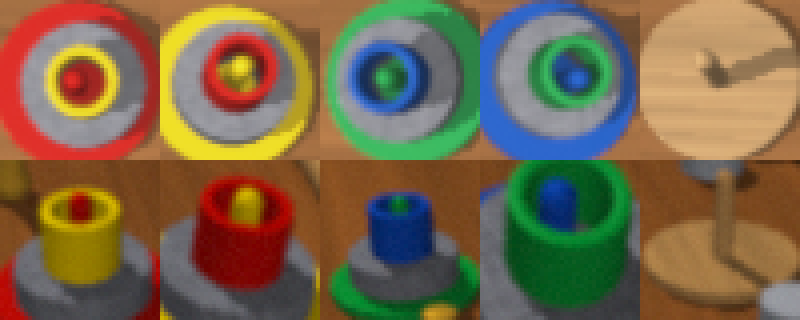

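Request:
drive_tool(
  increments=[
    [[30,16,-10],[0,0,0],1],
    [[30,16,-10],[0,0,0],1],
    [[30,16,-10],[0,0,0],1],
    [[30,16,-10],[0,0,0],1],
    [[30,16,-10],[0,0,0],1],
    [[30,16,-10],[0,0,0],1],
    [[30,16,-10],[0,0,0],1],
    [[30,16,-10],[0,0,0],1],
  ],
)

```text
clock: 2.12
eef_pos: [0.4552, -0.323, 0.1509]
tool_rot: [0.976, 0.219, 0.0, 0.0]
ft_force: [-0.2, -0.8, 0.0]
grip_width: 0.0853
grasp_force: 0.0
```

Request:
drive_tool(
  increments=[
    [[14,8,-20],[0,0,0],1],
    [[12,8,-20],[0,0,0],1],
    [[0,0,0],[0,0,0],1],
    [[0,0,0],[0,0,0],1],
  ],
)

```text
clock: 2.45
eef_pos: [0.4792, -0.3069, 0.1099]
tool_rot: [0.976, 0.22, -0.001, -0.001]
ft_force: [-0.7, -0.5, 0.3]
grip_width: 0.0859
grasp_force: 0.0
```

Request:
drive_tool(
  increments=[
    [[1,-1,-25],[0,0,0],1],
    [[0,0,-25],[0,0,0],1],
    [[0,0,-20],[0,0,0],1],
    [[0,0,-13],[0,0,0],1],
    [[0,0,0],[0,0,0],0],
    [[0,0,0],[0,0,0],0],
    [[0,0,0],[0,0,0],0],
    [[0,0,0],[0,0,0],0],
  ],
)

```text
clock: 3.12
eef_pos: [0.4818, -0.3102, 0.0304]
tool_rot: [0.976, 0.219, 0.001, 0.001]
ft_force: [-1.8, 1.6, 24.9]
grip_width: 0.0391
grasp_force: 26.6
```

Request:
drive_tool(
  increments=[
    [[0,0,0],[0,0,0],0],
    [[0,0,0],[0,0,0],0],
    [[0,0,0],[0,0,0],0],
    [[0,0,0],[0,0,0],0],
  ],
)

```text
clock: 3.45
eef_pos: [0.4821, -0.3103, 0.0308]
tool_rot: [0.976, 0.219, 0.001, 0.002]
ft_force: [-0.9, -1.2, 5.5]
grip_width: 0.038
grasp_force: 61.0
```

Request:
drive_tool(
  increments=[
    [[0,0,15],[0,0,0],0],
    [[0,0,25],[0,0,0],0],
    [[0,0,30],[0,0,0],0],
    [[0,0,25],[0,0,0],0],
    [[0,0,0],[0,0,0],0],
  ],
)

```text
clock: 3.87
eef_pos: [0.4841, -0.3111, 0.1298]
tool_rot: [0.976, 0.219, 0.004, 0.004]
ft_force: [2.2, -1.2, -1.5]
grip_width: 0.038
grasp_force: 60.7
```

```bash
python3 - <<'E'
from h import *
c=camera("top"); d=camera("side")
o=get_obs(); print(o["eef_pos"],o["ft_force"],o["grip_width"])
p=o["eef_pos"]
print(fit(c,mask(c,"green",p[:2],30),.02,p[2]+.025))
save(d,"pics/g1.png",(280,160,480,400),2.5)
E
```

```text
[ 0.48165044 -0.30952318  0.12491277] [ 0.82347436 -0.05307463 -2.07887549] 0.037800507868507666
(array([ 0.4743, -0.3113,  0.026 ]), np.float64(0.0054))
```

View pics/g1.png

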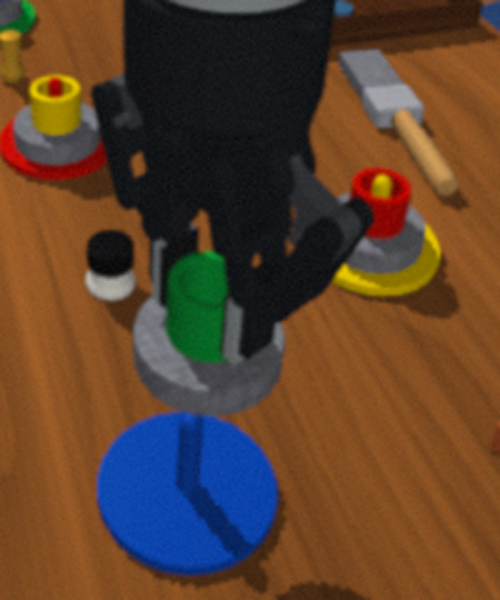

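The green wheel is held level, and the bare blue post shows beneath it at crop (190,490). Next I carry it to the spare post.

Request:
drive_tool(
  increments=[
    [[9,29,0],[0,0,0],0],
    [[9,29,0],[0,0,0],0],
    [[9,29,0],[0,0,0],0],
    [[9,29,0],[0,0,0],0],
    [[9,29,0],[0,0,0],0],
    [[9,29,0],[0,0,0],0],
    [[9,29,0],[0,0,0],0],
    [[9,29,0],[0,0,0],0],
  ],
)

```text
clock: 4.63
eef_pos: [0.5515, -0.0753, 0.1213]
tool_rot: [0.976, 0.219, -0.002, -0.001]
ft_force: [0.1, -0.8, -2.1]
grip_width: 0.0377
grasp_force: 60.7
```

Request:
drive_tool(
  increments=[
    [[9,29,0],[0,0,0],0],
    [[9,29,0],[0,0,0],0],
    [[9,29,0],[0,0,0],0],
    [[9,29,0],[0,0,0],0],
    [[9,29,0],[0,0,0],0],
    [[9,29,0],[0,0,0],0],
    [[7,20,0],[0,0,0],0],
    [[0,0,0],[0,0,0],0],
  ],
)

```text
clock: 5.3
eef_pos: [0.6135, 0.1214, 0.1209]
tool_rot: [0.975, 0.222, -0.001, -0.001]
ft_force: [0.4, 0.5, -0.6]
grip_width: 0.0381
grasp_force: 60.8
```

Request:
drive_tool(
  increments=[
    [[0,0,0],[0,0,0],0],
    [[0,0,0],[0,0,0],0],
  ],
)

```text
clock: 5.47
eef_pos: [0.6124, 0.1164, 0.1216]
tool_rot: [0.976, 0.219, -0.002, 0.0]
ft_force: [0.8, 0.9, -0.5]
grip_width: 0.0382
grasp_force: 60.8
```

Request:
drive_tool(
  increments=[
    [[9,23,0],[0,0,0],0],
    [[9,23,0],[0,0,0],0],
    [[0,0,0],[0,0,0],0],
    [[0,0,0],[0,0,0],0],
    [[0,0,0],[0,0,0],0],
  ],
)

```text
clock: 5.88
eef_pos: [0.6311, 0.1615, 0.1227]
tool_rot: [0.976, 0.218, -0.001, 0.0]
ft_force: [-0.2, -0.7, -2.7]
grip_width: 0.0381
grasp_force: 60.8
```

```bash
python3 - <<'E'
from h import *
d=camera("side"); c=camera("top")
o=get_obs(); print(o["eef_pos"]); p=o["eef_pos"]
for k in (c,d): print(proj(k,[[*p[:2],p[2]-.023],[.630,.162,.064],[.63,.162,.008]]).round(1))
save(d,"pics/s1.png",(300,60,420,200),4)
E
```

```text
[0.6312296  0.16137124 0.12306574]
[[248.6 139. ]
 [250.8 143.2]
 [254.5 148.3]]
[[355.9 138.5]
 [354.6 152.7]
 [353.7 173.7]]
```

View pics/s1.png

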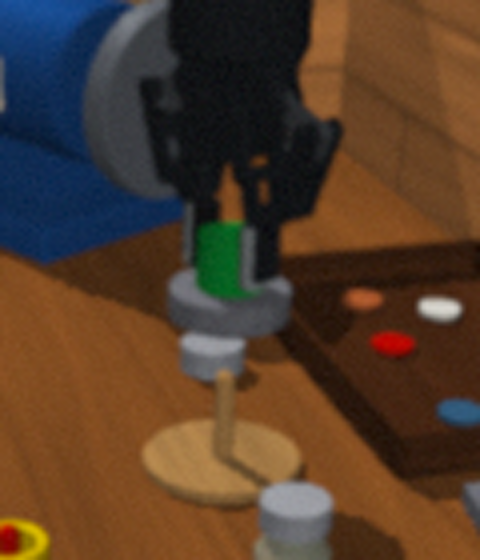

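The pin at crop (224,375) lies under the disc centre at (230,305), so I lower the wheel.

Request:
drive_tool(
  increments=[
    [[-1,0,-15],[0,0,0],0],
    [[0,0,-15],[0,0,0],0],
    [[0,0,-15],[0,0,0],0],
    [[0,0,-15],[0,0,0],0],
    [[0,0,-15],[0,0,0],0],
    [[0,0,-10],[0,0,0],0],
    [[0,0,-5],[0,0,0],0],
    [[0,0,0],[0,0,0],0],
  ],
)

```text
clock: 6.65
eef_pos: [0.6297, 0.1621, 0.032]
tool_rot: [0.976, 0.219, -0.001, 0.0]
ft_force: [-0.2, 0.8, -1.4]
grip_width: 0.0381
grasp_force: 60.8
```

Request:
drive_tool(
  increments=[
    [[0,0,0],[0,0,0],0],
    [[0,0,0],[0,0,0],0],
  ],
)

```text
clock: 6.82
eef_pos: [0.6316, 0.163, 0.0345]
tool_rot: [0.976, 0.219, 0.001, -0.0]
ft_force: [0.1, -0.2, -1.0]
grip_width: 0.0383
grasp_force: 60.8
```

Request:
drive_tool(
  increments=[
    [[0,0,-2],[0,0,0],0],
    [[0,0,0],[0,0,0],0.9],
    [[0,0,0],[0,0,0],1],
    [[0,0,0],[0,0,0],1],
    [[0,0,0],[0,0,0],1],
    [[0,0,0],[0,0,0],1],
    [[0,0,5],[0,0,0],1],
    [[0,0,10],[0,0,0],1],
  ],
)

```text
clock: 7.48
eef_pos: [0.6297, 0.1627, 0.0454]
tool_rot: [0.976, 0.219, -0.002, 0.0]
ft_force: [-0.1, -0.0, -0.4]
grip_width: 0.0852
grasp_force: 0.0
```

Request:
drive_tool(
  increments=[
    [[0,0,20],[0,0,0],1],
    [[0,0,30],[0,0,0],1],
    [[0,0,25],[0,0,0],1],
    [[0,0,0],[0,0,0],1],
  ],
)

```text
clock: 7.82
eef_pos: [0.6348, 0.164, 0.1293]
tool_rot: [0.976, 0.219, 0.006, -0.0]
ft_force: [1.6, 0.7, 0.7]
grip_width: 0.0856
grasp_force: 0.0
```

Request:
drive_tool(
  increments=[
    [[-26,13,0],[0,0,0],1],
    [[-26,13,0],[0,0,0],1],
    [[-26,13,0],[0,0,0],1],
    [[-26,13,0],[0,0,0],1],
    [[-26,13,0],[0,0,0],1],
    [[-26,13,0],[0,0,0],1],
    [[-27,13,0],[0,0,0],1],
    [[0,0,0],[0,0,0],1],
  ],
)

```text
clock: 8.48
eef_pos: [0.4523, 0.2368, 0.1218]
tool_rot: [0.972, 0.235, -0.003, -0.008]
ft_force: [-1.2, 0.3, -0.3]
grip_width: 0.0855
grasp_force: 0.0
```

```bash
python3 - <<'E'
from h import *
c=camera("top"); d=camera("side"); o=get_obs(); print(o["eef_pos"])
print(fit(c,mask(c,"green",(.63,.162),20),.02,.055))
save(d,"pics/s2.png",(250,90,420,220),3.5)
E
```

```text
[0.45636543 0.23701343 0.12227196]
(array([0.6284, 0.1618, 0.0196]), np.float64(0.0016))
```

View pics/s2.png

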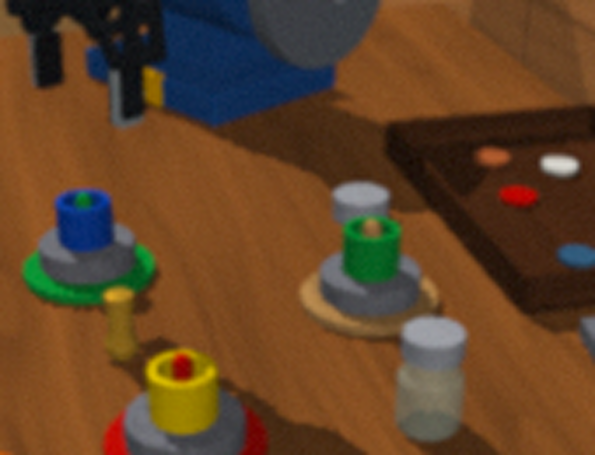

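The green wheel sits flat on the spare post, at crop (370,260). The arm lagged a little and the tool turned slightly, so I'll check it.

Request:
drive_tool(
  increments=[
    [[0,0,0],[0,0,0],1],
    [[0,0,0],[0,0,0],1],
  ],
)

```text
clock: 8.75
eef_pos: [0.4577, 0.2368, 0.1218]
tool_rot: [0.973, 0.233, -0.001, -0.008]
ft_force: [0.0, -0.2, 0.0]
grip_width: 0.0854
grasp_force: 0.0
```

```bash
python3 - <<'E'
from h import *
o=get_obs(); print(o["eef_pos"],o["tool_rot"],o["joint_pos"])
from scipy.spatial.transform import Rotation as R
print(np.degrees((R.from_quat([.9757,.2191,0,0])*R.from_quat(o["tool_rot"]).inv()).as_rotvec()))
E
```

```text
[0.45769176 0.23675769 0.12176054] [ 0.97256443  0.23250585 -0.00105978 -0.00763826] [ 0.46833896  0.34378767 -0.15012843  1.07540466  0.01535226  3.14062202]
[-0.8274386  -0.31027866 -1.57766175]
```

Joint 6 reached its limit, so I turn the tool +42° about z, which works for every post.

Request:
drive_tool(
  increments=[
    [[-2,3,0],[0,0,7],1],
    [[-2,3,0],[0,0,7],1],
    [[-2,3,0],[0,0,7],1],
    [[-2,3,0],[0,0,7],1],
    [[-2,3,0],[0,0,7],1],
    [[-1,3,0],[0,0,7],1],
    [[0,0,0],[-0.8,-0.3,0],1],
    [[0,0,0],[0,0,0],1],
  ],
)

```text
clock: 9.42
eef_pos: [0.4461, 0.2548, 0.1212]
tool_rot: [0.825, 0.565, -0.006, 0.001]
ft_force: [0.1, 0.1, 0.6]
grip_width: 0.0852
grasp_force: 0.0
```

```bash
python3 - <<'E'
from h import *
c=camera("top");c=camera("top");o=get_obs(); print(o["eef_pos"],o["tool_rot"],o["joint_pos"])
from scipy.spatial.transform import Rotation as R
print(R.from_quat(o["tool_rot"]).as_matrix().round(3))
E
```

```text
[0.44581102 0.25466009 0.12117682] [ 0.82515566  0.56486999 -0.00625528  0.00094833] [ 0.52070108  0.35110282 -0.1409509   1.09106288 -0.00288525  2.46173272]
[[ 0.362  0.932 -0.009]
 [ 0.932 -0.362 -0.009]
 [-0.011 -0.006 -1.   ]]
```

Request:
drive_tool(
  increments=[
    [[1,0,-25],[0.5,-0.5,0],1],
    [[0,0,-25],[0,0,0],1],
    [[0,0,-20],[0,0,0],1],
    [[0,0,-17],[0,0,0],1],
    [[0,0,0],[0,0,0],1],
    [[0,0,0],[0,0,0],0],
    [[0,0,0],[0,0,0],0],
    [[0,0,0],[0,0,0],0],
  ],
)

```text
clock: 10.18
eef_pos: [0.4476, 0.2553, 0.0358]
tool_rot: [0.825, 0.566, 0.001, -0.0]
ft_force: [-0.1, 0.8, -0.2]
grip_width: 0.0516
grasp_force: 0.0
```

Request:
drive_tool(
  increments=[
    [[0,0,0],[0,0,0],0],
    [[0,0,0],[0,0,0],0],
    [[0,0,0],[0,0,0],0],
    [[0,0,0],[0,0,0],0],
  ],
)

```text
clock: 10.52
eef_pos: [0.4478, 0.2554, 0.0361]
tool_rot: [0.824, 0.566, 0.002, -0.0]
ft_force: [-0.1, -1.1, 5.6]
grip_width: 0.0383
grasp_force: 60.2
```

Request:
drive_tool(
  increments=[
    [[0,0,15],[0,0,0],0],
    [[0,0,25],[0,0,0],0],
    [[0,0,30],[0,0,0],0],
    [[0,0,22],[0,0,0],0],
    [[0,0,0],[0,0,0],0],
    [[0,0,0],[0,0,0],0],
  ],
)

```text
clock: 11.02
eef_pos: [0.4475, 0.2553, 0.128]
tool_rot: [0.824, 0.566, 0.002, -0.0]
ft_force: [0.3, 1.1, -1.5]
grip_width: 0.0379
grasp_force: 60.5
```

Request:
drive_tool(
  increments=[
    [[1,-15,0],[0,0,0],0],
    [[1,-28,0],[0,0,0],0],
    [[1,-28,0],[0,0,0],0],
    [[1,-28,0],[0,0,0],0],
    [[1,-28,0],[0,0,0],0],
    [[1,-28,0],[0,0,0],0],
    [[1,-28,0],[0,0,0],0],
    [[1,-28,0],[0,0,0],0],
  ],
)

```text
clock: 11.68
eef_pos: [0.4528, 0.0423, 0.1246]
tool_rot: [0.824, 0.566, -0.002, -0.001]
ft_force: [0.0, 0.2, -0.9]
grip_width: 0.0378
grasp_force: 60.5
```

Request:
drive_tool(
  increments=[
    [[2,-28,0],[0,0,0],0],
    [[2,-28,0],[0,0,0],0],
    [[2,-28,0],[0,0,0],0],
    [[2,-28,0],[0,0,0],0],
    [[2,-28,0],[0,0,0],0],
    [[2,-28,0],[0,0,0],0],
    [[2,-28,0],[0,0,0],0],
    [[2,-28,0],[0,0,0],0],
  ],
)

```text
clock: 12.35
eef_pos: [0.469, -0.1812, 0.1245]
tool_rot: [0.824, 0.566, -0.001, -0.002]
ft_force: [0.5, -1.1, 0.0]
grip_width: 0.0382
grasp_force: 60.5
```

Request:
drive_tool(
  increments=[
    [[2,-28,0],[0,0,0],0],
    [[2,-28,0],[0,0,0],0],
    [[1,-28,0],[0,0,0],0],
    [[0,-20,0],[0,0,0],0],
    [[0,0,0],[0,0,0],0],
    [[0,0,0],[0,0,0],0],
    [[0,0,0],[0,0,0],0],
  ],
)

```text
clock: 12.93
eef_pos: [0.4743, -0.2833, 0.1248]
tool_rot: [0.824, 0.566, -0.001, -0.002]
ft_force: [-0.1, 0.5, -1.6]
grip_width: 0.0381
grasp_force: 60.5
```

```bash
python3 - <<'E'
from h import *
d=camera("side");c=camera("top");o=get_obs(); p=o["eef_pos"];print(p,o["tool_rot"],o["joint_pos"][5])
print(proj(d,[[*p[:2],p[2]-.028],[.477,-.31,.064]]))
save(d,"pics/b1.png",(270,200,450,400),3)
E
```

```text
[ 0.47489056 -0.28300269  0.12552613] [ 8.24102429e-01  5.66439280e-01 -4.67161901e-04 -1.22882706e-03] 1.39971278061327
[[347.12666503 291.68496591]
 [354.23940397 326.13015998]]
```

View pics/b1.png

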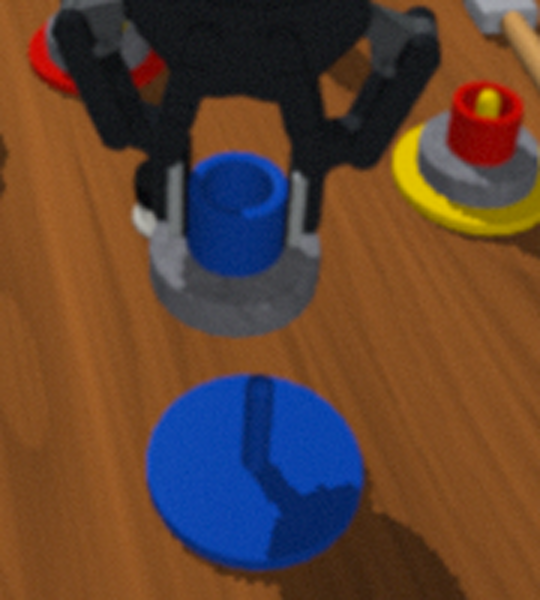

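The blue wheel is held level. The blue pin is at crop (258,385), 27 mm farther in −y.

Request:
drive_tool(
  increments=[
    [[2,-14,0],[0,0,0],0],
    [[0,-13,0],[0,0,0],0],
    [[0,0,0],[0,0,0],0],
    [[0,0,0],[0,0,0],0],
  ],
)

```text
clock: 13.37
eef_pos: [0.4774, -0.3113, 0.1263]
tool_rot: [0.825, 0.566, -0.0, -0.0]
ft_force: [-0.7, 0.3, -0.9]
grip_width: 0.0383
grasp_force: 60.6
```

Request:
drive_tool(
  increments=[
    [[0,0,-15],[0,0,0],0],
    [[0,0,-15],[0,0,0],0],
    [[0,0,-15],[0,0,0],0],
    [[0,0,-15],[0,0,0],0],
    [[0,0,-15],[0,0,0],0],
    [[0,0,-10],[0,0,0],0],
    [[0,0,0],[0,0,0],0],
    [[0,0,0],[0,0,0],0],
  ],
)

```text
clock: 14.03
eef_pos: [0.4771, -0.3107, 0.041]
tool_rot: [0.824, 0.566, -0.0, -0.001]
ft_force: [-0.1, 0.3, -0.9]
grip_width: 0.038
grasp_force: 60.5
```

Request:
drive_tool(
  increments=[
    [[0,0,-4],[0,0,0],0],
    [[0,0,0],[0,0,0],0],
    [[0,0,0],[0,0,0],0.9],
    [[0,0,0],[0,0,0],1],
    [[0,0,0],[0,0,0],1],
    [[0,0,0],[0,0,0],1],
    [[0,0,0],[0,0,0],1],
    [[0,0,10],[0,0,0],1],
  ],
)

```text
clock: 14.7
eef_pos: [0.4761, -0.3104, 0.0459]
tool_rot: [0.824, 0.566, -0.001, -0.002]
ft_force: [-0.3, 0.3, -0.1]
grip_width: 0.0855
grasp_force: 0.0
```

Request:
drive_tool(
  increments=[
    [[0,0,20],[0,0,0],1],
    [[0,0,30],[0,0,0],1],
    [[0,0,25],[0,0,0],1],
    [[0,0,0],[0,0,0],1],
    [[0,0,0],[0,0,0],1],
  ],
)

```text
clock: 15.12
eef_pos: [0.4789, -0.3123, 0.1251]
tool_rot: [0.824, 0.566, 0.001, 0.002]
ft_force: [-0.5, 0.2, -0.4]
grip_width: 0.0855
grasp_force: 0.0
```

Request:
drive_tool(
  increments=[
    [[5,16,0],[0,0,0],1],
    [[9,28,0],[0,0,0],1],
    [[9,28,0],[0,0,0],1],
    [[9,28,0],[0,0,0],1],
    [[9,28,0],[0,0,0],1],
    [[9,28,0],[0,0,0],1],
    [[9,28,0],[0,0,0],1],
    [[9,28,0],[0,0,0],1],
  ],
)

```text
clock: 15.78
eef_pos: [0.5445, -0.0977, 0.121]
tool_rot: [0.824, 0.566, -0.001, -0.001]
ft_force: [1.0, -0.2, 0.9]
grip_width: 0.0854
grasp_force: 0.0
```

Request:
drive_tool(
  increments=[
    [[9,28,0],[0,0,0],1],
    [[9,28,0],[0,0,0],1],
    [[9,28,0],[0,0,0],1],
    [[9,28,0],[0,0,0],1],
    [[9,28,0],[0,0,0],1],
    [[9,28,0],[0,0,0],1],
    [[9,28,0],[0,0,0],1],
    [[9,28,0],[0,0,0],1],
  ],
)

```text
clock: 16.45
eef_pos: [0.6166, 0.1259, 0.1208]
tool_rot: [0.824, 0.566, -0.002, -0.001]
ft_force: [-0.2, -0.4, -0.1]
grip_width: 0.0854
grasp_force: 0.0
```

Request:
drive_tool(
  increments=[
    [[9,28,0],[0,0,0],1],
    [[0,10,0],[0,0,0],1],
    [[0,0,0],[0,0,0],1],
    [[0,0,0],[0,0,0],1],
  ],
)

```text
clock: 16.78
eef_pos: [0.6253, 0.1626, 0.1209]
tool_rot: [0.824, 0.566, -0.002, -0.0]
ft_force: [-0.2, 1.0, 0.7]
grip_width: 0.0853
grasp_force: 0.0
```

```bash
python3 - <<'E'
from h import *
c=camera("top");d=camera("side");o=get_obs(); p=o["eef_pos"];print(p,o["tool_rot"],o["joint_pos"][5])
print("blue wheel+post (post .477,-.310):",fit(c,mask(c,"blue",(.477,-.31),28),.048,.008))
save(d,"pics/g2.png",(310,100,410,400),2)
E
```

```text
[0.62567024 0.16123114 0.12168562] [ 8.24788874e-01  5.65439559e-01 -1.14661271e-03 -3.21383761e-04] 2.1919503622866805
blue wheel+post (post .477,-.310): (array([ 0.4768, -0.31  ,  0.0466]), np.float64(0.0007))
```

View pics/g2.png

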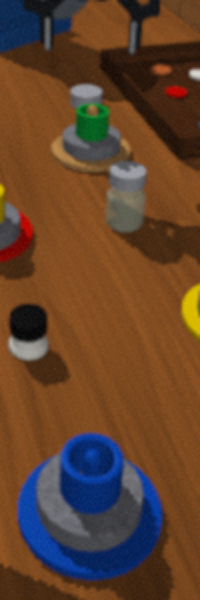

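The blue wheel is flat on the blue post, at crop (90,480). Next I grasp the green wheel.

Request:
drive_tool(
  increments=[
    [[3,1,-25],[0,0,0],1],
    [[0,0,-25],[0,0,0],1],
    [[0,0,-20],[0,0,0],1],
    [[0,0,-16],[0,0,0],1],
    [[0,0,0],[0,0,0],1],
    [[0,0,0],[0,0,0],0],
    [[0,0,0],[0,0,0],0],
    [[0,0,0],[0,0,0],0],
  ],
)

```text
clock: 17.55
eef_pos: [0.6308, 0.1634, 0.0383]
tool_rot: [0.825, 0.566, 0.001, 0.0]
ft_force: [0.6, -0.2, 0.5]
grip_width: 0.0515
grasp_force: 0.0
```

Request:
drive_tool(
  increments=[
    [[0,0,0],[0,0,0],0],
    [[0,0,0],[0,0,0],0],
    [[0,0,0],[0,0,0],0],
    [[0,0,0],[0,0,0],0],
  ],
)

```text
clock: 17.88
eef_pos: [0.6311, 0.1639, 0.0387]
tool_rot: [0.824, 0.566, 0.002, 0.001]
ft_force: [0.9, -1.2, 5.8]
grip_width: 0.0376
grasp_force: 61.1
```

Request:
drive_tool(
  increments=[
    [[0,0,15],[0,0,0],0],
    [[0,0,25],[0,0,0],0],
    [[0,0,30],[0,0,0],0],
    [[0,0,22],[0,0,0],0],
    [[0,0,0],[0,0,0],0],
    [[0,0,0],[0,0,0],0],
  ],
)

```text
clock: 18.38
eef_pos: [0.6305, 0.1641, 0.1301]
tool_rot: [0.824, 0.566, 0.002, 0.0]
ft_force: [-0.5, 0.4, -2.2]
grip_width: 0.0373
grasp_force: 60.6
```

Request:
drive_tool(
  increments=[
    [[-14,8,0],[0,0,0],0],
    [[-24,12,0],[0,0,0],0],
    [[-24,12,0],[0,0,0],0],
    [[-24,12,0],[0,0,0],0],
    [[-24,12,0],[0,0,0],0],
    [[-24,12,0],[0,0,0],0],
    [[-24,12,0],[0,0,0],0],
    [[-24,12,0],[0,0,0],0],
  ],
)

```text
clock: 19.05
eef_pos: [0.4447, 0.2553, 0.1262]
tool_rot: [0.824, 0.566, -0.002, -0.0]
ft_force: [0.5, 0.8, -1.2]
grip_width: 0.0377
grasp_force: 60.6
```

Request:
drive_tool(
  increments=[
    [[0,0,0],[0,0,0],0],
    [[0,0,0],[0,0,0],0],
    [[0,0,0],[0,0,0],0],
  ],
)

```text
clock: 19.3
eef_pos: [0.4471, 0.2554, 0.1273]
tool_rot: [0.824, 0.566, -0.001, -0.0]
ft_force: [0.2, -1.0, -1.7]
grip_width: 0.0376
grasp_force: 60.7
```

```bash
python3 - <<'E'
from h import *
d=camera("side");c=camera("top");o=get_obs(); p=o["eef_pos"];print(p,o["tool_rot"],o["joint_pos"][5])
print(proj(d,[[p[0]-.001,p[1]-.003,p[2]-.0305],[.4469,.2534,.064]]).round(1))
save(d,"pics/g3.png",(220,50,330,190),4)
E
```

```text
[0.44797708 0.25522087 0.12768112] [ 8.24698581e-01  5.65572264e-01 -4.87707626e-04 -1.62373032e-04] 2.4570518114932547
[[271.  132.6]
 [271.9 145.1]]
```

View pics/g3.png

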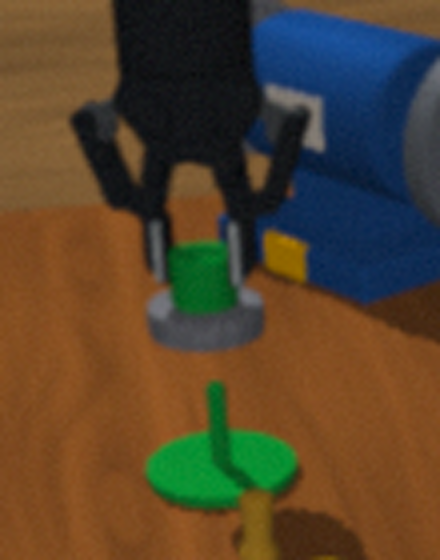

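The disc centre, at crop x≈206, lies a little left of the pin line at about 214, so the wheel needs about 4 mm in +x. I'll shift it, lower to just above the tip and look again.

Request:
drive_tool(
  increments=[
    [[4,0,0],[0,0,0],0],
    [[0,0,-12],[0,0,0],0],
    [[0,0,-12],[0,0,0],0],
    [[0,0,0],[0,0,0],0],
    [[0,0,0],[0,0,0],0],
  ],
)

```text
clock: 19.82
eef_pos: [0.4515, 0.2549, 0.1036]
tool_rot: [0.825, 0.565, -0.001, -0.0]
ft_force: [0.0, -0.1, -1.3]
grip_width: 0.0377
grasp_force: 60.7
```

```bash
python3 - <<'E'
from h import *
d=camera("side");o=get_obs(); p=o["eef_pos"];print(p)
print(proj(d,[[p[0]-.001,p[1]-.003,p[2]-.0305],[.4469,.2534,.064],[.4469,.2534,.008]]).round(1))
print("base side",fit(d,mask(d,"green",(.4469,.2534),14),.048,.008))
save(d,"pics/g4.png",(230,80,320,190),5)
E
```

```text
[0.45194195 0.25534145 0.10428845]
[[273.3 141.4]
 [271.9 145.1]
 [273.6 165.5]]
base side (array([0.4439, 0.3016, 0.0642]), np.float64(0.0296))
```

View pics/g4.png

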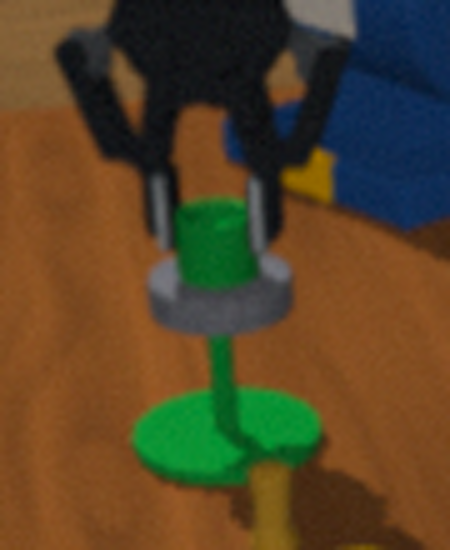

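The disc, at x=220, is now over the pin at 219, so I lower it.

Request:
drive_tool(
  increments=[
    [[0,0,-12],[0,0,0],0],
    [[0,0,-12],[0,0,0],0],
    [[0,0,-12],[0,0,0],0],
    [[0,0,-12],[0,0,0],0],
    [[0,0,-10],[0,0,0],0],
    [[0,0,-5],[0,0,0],0],
    [[0,0,0],[0,0,0],0],
    [[0,0,0],[0,0,0],0],
  ],
)

```text
clock: 20.53
eef_pos: [0.4517, 0.2558, 0.0416]
tool_rot: [0.824, 0.566, -0.0, -0.0]
ft_force: [1.1, 0.3, -1.3]
grip_width: 0.0376
grasp_force: 60.7
```

Request:
drive_tool(
  increments=[
    [[0,0,-3],[0,0,0],0],
    [[0,0,0],[0,0,0],0],
    [[0,0,0],[0,0,0],0.9],
    [[0,0,0],[0,0,0],1],
    [[0,0,0],[0,0,0],1],
    [[0,0,0],[0,0,0],1],
    [[0,0,0],[0,0,0],1],
    [[0,0,10],[0,0,0],1],
  ],
)

```text
clock: 21.2
eef_pos: [0.45, 0.2549, 0.047]
tool_rot: [0.824, 0.566, -0.002, -0.0]
ft_force: [-0.2, -0.3, -1.0]
grip_width: 0.0856
grasp_force: 0.0
```

Request:
drive_tool(
  increments=[
    [[0,0,20],[0,0,0],1],
    [[0,0,30],[0,0,0],1],
    [[0,0,20],[0,0,0],1],
    [[0,0,0],[0,0,0],1],
    [[0,0,0],[0,0,0],1],
  ],
)

```text
clock: 21.62
eef_pos: [0.4526, 0.2564, 0.1204]
tool_rot: [0.824, 0.566, 0.002, -0.0]
ft_force: [-0.4, -0.3, 1.4]
grip_width: 0.0857
grasp_force: 0.0
```

Request:
drive_tool(
  increments=[
    [[2,-22,0],[0,0,0],1],
    [[2,-27,0],[0,0,0],1],
    [[2,-27,0],[0,0,0],1],
    [[2,-27,0],[0,0,0],1],
    [[2,-27,0],[0,0,0],1],
    [[3,-27,0],[0,0,0],1],
    [[3,-27,0],[0,0,0],1],
    [[3,-27,0],[0,0,0],1],
  ],
)

```text
clock: 22.28
eef_pos: [0.4693, 0.0433, 0.1173]
tool_rot: [0.824, 0.566, -0.001, -0.001]
ft_force: [0.2, 0.1, 0.1]
grip_width: 0.0852
grasp_force: 0.0
```

Request:
drive_tool(
  increments=[
    [[0,-27,0],[0,0,0],1],
    [[0,0,0],[0,0,0],1],
    [[0,0,0],[0,0,0],1],
    [[0,0,0],[0,0,0],1],
  ],
)

```text
clock: 22.62
eef_pos: [0.4697, 0.0179, 0.1176]
tool_rot: [0.825, 0.566, -0.001, -0.001]
ft_force: [0.8, -0.2, 1.1]
grip_width: 0.085
grasp_force: 0.0
```

```bash
python3 - <<'E'
from h import *
c=camera("top");d=camera("side");o=get_obs(); p=o["eef_pos"];print(p,o["tool_rot"])
print("green post top",fit(c,mask(c,"green",(.4469,.2534),28),.048,.008))
t=c["image"][200:260,180:240]; s=d["image"][120:180,245:305]
cv2.imwrite("pics/g5.png",cv2.resize(np.hstack([t,s]),None,fx=4,fy=4)[:,:,::-1])
E
```

```text
[0.47003075 0.01859302 0.11789173] [ 8.24037045e-01  5.66535343e-01 -4.81665418e-04 -6.48890830e-04]
green post top (array([0.447 , 0.2534, 0.0458]), np.float64(0.0005))
```

View pics/g5.png

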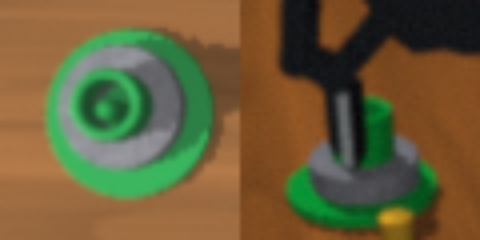

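The green wheel is flat on the green post. Next is the yellow wheel.

Request:
drive_tool(
  increments=[
    [[3,-1,-25],[0,0,0],1],
    [[0,0,-25],[0,0,0],1],
    [[0,0,-20],[0,0,0],1],
    [[0,0,-11],[0,0,0],1],
    [[0,0,0],[0,0,0],1],
    [[0,0,0],[0,0,0],0],
    [[0,0,0],[0,0,0],0],
    [[0,0,0],[0,0,0],0],
  ],
)

```text
clock: 23.38
eef_pos: [0.4745, 0.0172, 0.0384]
tool_rot: [0.824, 0.566, 0.001, 0.0]
ft_force: [-0.4, 0.2, -0.9]
grip_width: 0.0516
grasp_force: 0.0
```

Request:
drive_tool(
  increments=[
    [[0,0,0],[0,0,0],0],
    [[0,0,0],[0,0,0],0],
    [[0,0,0],[0,0,0],0],
    [[0,0,0],[0,0,0],0],
  ],
)

```text
clock: 23.72
eef_pos: [0.4747, 0.017, 0.0389]
tool_rot: [0.824, 0.566, 0.001, 0.0]
ft_force: [-0.2, 0.3, 5.2]
grip_width: 0.0378
grasp_force: 59.9
```

Request:
drive_tool(
  increments=[
    [[0,0,15],[0,0,0],0],
    [[0,0,25],[0,0,0],0],
    [[0,0,30],[0,0,0],0],
    [[0,0,22],[0,0,0],0],
    [[0,0,0],[0,0,0],0],
    [[0,0,0],[0,0,0],0],
  ],
)

```text
clock: 24.22
eef_pos: [0.4747, 0.0167, 0.1309]
tool_rot: [0.824, 0.566, 0.002, 0.001]
ft_force: [0.1, 0.2, -1.2]
grip_width: 0.0378
grasp_force: 60.6
```

Request:
drive_tool(
  increments=[
    [[16,14,0],[0,0,0],0],
    [[20,19,0],[0,0,0],0],
    [[20,19,0],[0,0,0],0],
    [[20,19,0],[0,0,0],0],
    [[20,19,0],[0,0,0],0],
    [[20,19,0],[0,0,0],0],
    [[20,19,0],[0,0,0],0],
    [[20,18,0],[0,0,0],0],
  ],
)

```text
clock: 24.88
eef_pos: [0.6289, 0.1635, 0.1267]
tool_rot: [0.824, 0.566, -0.002, -0.001]
ft_force: [0.0, -0.8, -1.2]
grip_width: 0.038
grasp_force: 60.6
```

Request:
drive_tool(
  increments=[
    [[0,0,0],[0,0,0],0],
    [[0,0,0],[0,0,0],0],
    [[0,0,0],[0,0,0],0],
  ],
)

```text
clock: 25.13
eef_pos: [0.6279, 0.1621, 0.1272]
tool_rot: [0.824, 0.566, -0.002, -0.001]
ft_force: [-0.5, -0.5, -1.3]
grip_width: 0.0375
grasp_force: 60.7
```

Request:
drive_tool(
  increments=[
    [[3,0,-12],[0,0,0],0],
    [[0,0,-12],[0,0,0],0],
    [[0,0,-15],[0,0,0],0],
    [[0,0,-15],[0,0,0],0],
    [[0,0,-15],[0,0,0],0],
    [[0,0,-15],[0,0,0],0],
    [[0,0,0],[0,0,0],0],
    [[0,0,0],[0,0,0],0],
  ],
)

```text
clock: 25.8
eef_pos: [0.6307, 0.1615, 0.0439]
tool_rot: [0.825, 0.566, -0.002, -0.001]
ft_force: [0.1, 0.4, -0.9]
grip_width: 0.0379
grasp_force: 60.7
```

Request:
drive_tool(
  increments=[
    [[0,0,-5],[0,0,0],0],
    [[0,0,0],[0,0,0],0],
    [[0,0,0],[0,0,0],0.9],
    [[0,0,0],[0,0,0],1],
    [[0,0,0],[0,0,0],1],
    [[0,0,0],[0,0,0],1],
    [[0,0,0],[0,0,0],1],
    [[0,0,10],[0,0,0],1],
  ],
)

```text
clock: 26.47
eef_pos: [0.6308, 0.1623, 0.0486]
tool_rot: [0.824, 0.566, -0.002, -0.001]
ft_force: [0.7, -0.1, -0.5]
grip_width: 0.0855
grasp_force: 0.0
```

Request:
drive_tool(
  increments=[
    [[0,0,20],[0,0,0],1],
    [[0,0,30],[0,0,0],1],
    [[0,0,20],[0,0,0],1],
    [[0,0,0],[0,0,0],1],
    [[0,0,0],[0,0,0],1],
  ],
)

```text
clock: 26.88
eef_pos: [0.6339, 0.1631, 0.123]
tool_rot: [0.824, 0.566, 0.002, 0.001]
ft_force: [0.4, 0.2, -0.0]
grip_width: 0.0855
grasp_force: 0.0
```

Request:
drive_tool(
  increments=[
    [[2,-19,0],[0,0,0],1],
    [[2,-28,0],[0,0,0],1],
    [[2,-28,0],[0,0,0],1],
    [[2,-28,0],[0,0,0],1],
    [[2,-28,0],[0,0,0],1],
    [[2,-28,0],[0,0,0],1],
    [[2,-28,0],[0,0,0],1],
    [[3,-28,0],[0,0,0],1],
  ],
)

```text
clock: 27.55
eef_pos: [0.6481, -0.0535, 0.1187]
tool_rot: [0.824, 0.566, -0.001, -0.001]
ft_force: [-0.3, -0.2, 0.3]
grip_width: 0.0853
grasp_force: 0.0
```

Request:
drive_tool(
  increments=[
    [[3,-28,0],[0,0,0],1],
    [[3,-28,0],[0,0,0],1],
    [[3,-28,0],[0,0,0],1],
    [[2,-20,0],[0,0,0],1],
    [[0,0,0],[0,0,0],1],
    [[0,0,0],[0,0,0],1],
    [[0,0,0],[0,0,0],1],
  ],
)

```text
clock: 28.13
eef_pos: [0.6596, -0.1557, 0.1191]
tool_rot: [0.824, 0.566, -0.001, -0.001]
ft_force: [0.0, 0.5, -0.1]
grip_width: 0.0855
grasp_force: 0.0
```

```bash
python3 - <<'E'
from h import *
c=camera("top");o=get_obs(); print(o["eef_pos"],o["tool_rot"])
print("yellow on spare",fit(c,mask(c,"yellow",(.63,.162),18),.02,.055))
for s in silhouettes("glass_jar",c): print(s["conf"],s["bbox"])
E
```

```text
[ 0.65980774 -0.15517504  0.11939726] [ 8.24156152e-01  5.66361046e-01 -6.92606247e-04 -1.15075674e-03]
yellow on spare (array([0.6283, 0.1616, 0.0206]), np.float64(0.0022))
0.51 [313.0, 137.9, 329.6, 163.4]
```

Request:
drive_tool(
  increments=[
    [[1,-1,-25],[0,0,0],1],
    [[0,0,-25],[0,0,0],1],
    [[0,0,-20],[0,0,0],1],
    [[0,0,-12],[0,0,0],1],
    [[0,0,0],[0,0,0],1],
    [[0,0,0],[0,0,0],0],
    [[0,0,0],[0,0,0],0],
    [[0,0,0],[0,0,0],0],
  ],
)

```text
clock: 28.9
eef_pos: [0.6629, -0.1574, 0.0404]
tool_rot: [0.824, 0.566, 0.001, 0.001]
ft_force: [-0.6, -0.1, -0.5]
grip_width: 0.0514
grasp_force: 0.0
```

Request:
drive_tool(
  increments=[
    [[0,0,0],[0,0,0],0],
    [[0,0,0],[0,0,0],0],
    [[0,0,0],[0,0,0],0],
    [[0,0,0],[0,0,0],0],
  ],
)

```text
clock: 29.23
eef_pos: [0.6631, -0.1577, 0.0408]
tool_rot: [0.824, 0.566, 0.001, 0.001]
ft_force: [-0.3, 0.2, 6.7]
grip_width: 0.0378
grasp_force: 60.7
```

Request:
drive_tool(
  increments=[
    [[0,0,15],[0,0,0],0],
    [[0,0,25],[0,0,0],0],
    [[0,0,30],[0,0,0],0],
    [[0,0,22],[0,0,0],0],
    [[0,0,0],[0,0,0],0],
    [[0,0,0],[0,0,0],0],
  ],
)

```text
clock: 29.73
eef_pos: [0.6625, -0.1577, 0.1323]
tool_rot: [0.824, 0.566, 0.001, 0.001]
ft_force: [-0.3, -0.9, -1.9]
grip_width: 0.0375
grasp_force: 60.5
```

Request:
drive_tool(
  increments=[
    [[-8,9,0],[0,0,0],0],
    [[-20,19,0],[0,0,0],0],
    [[-20,19,0],[0,0,0],0],
    [[-20,19,0],[0,0,0],0],
    [[-20,19,0],[0,0,0],0],
    [[-20,19,0],[0,0,0],0],
    [[-20,19,0],[0,0,0],0],
    [[-20,19,0],[0,0,0],0],
  ],
)

```text
clock: 30.4
eef_pos: [0.5106, -0.0145, 0.1282]
tool_rot: [0.825, 0.566, -0.002, -0.001]
ft_force: [0.2, 0.3, -0.3]
grip_width: 0.0378
grasp_force: 60.6
```

Request:
drive_tool(
  increments=[
    [[-20,19,0],[0,0,0],0],
    [[-20,19,0],[0,0,0],0],
    [[0,0,0],[0,0,0],0],
    [[0,0,0],[0,0,0],0],
    [[0,0,0],[0,0,0],0],
  ],
)

```text
clock: 30.82
eef_pos: [0.4732, 0.0226, 0.1295]
tool_rot: [0.824, 0.566, -0.001, -0.0]
ft_force: [0.0, -0.7, -1.0]
grip_width: 0.0378
grasp_force: 60.6
```

```bash
python3 - <<'E'
from h import *
d=camera("side");o=get_obs(); p=o["eef_pos"];print(p)
pr=proj(d,[[p[0],p[1],p[2]-.033],[.4745,.022,.064],[.4745,.022,.008],[*p[:2],p[2]+.017]]).round(1); print(pr)
m=mask(d,"red",(p[0],p[1]),90); r=m[(abs(m[:,0]-300)<40)]
for lo,hi in((120,195),(195,260)): 
    q=r[(r[:,1]>=lo)&(r[:,1]<hi)]; print(lo,len(q),q.min(0) if len(q) else 0,q.max(0) if len(q) else 0)
for y in range(150,235,5):
    x=r[r[:,1]==y][:,0]; print(y,(x.min(),x.max()) if len(x) else None,end=" ")
E
```

```text
[0.47368983 0.02228196 0.1296781 ]
[[299.7 176.2]
 [300.8 190.9]
 [301.8 214.6]
 [298.7 152.2]]
120 463 [289. 149.] [309. 194.]
195 1146 [280. 195.] [326. 231.]
150 (np.float64(291.0), np.float64(308.0)) 155 (np.float64(289.0), np.float64(308.0)) 160 (np.float64(289.0), np.float64(308.0)) 165 (np.float64(290.0), np.float64(309.0)) 170 (np.float64(291.0), np.float64(307.0)) 175 None 180 None 185 None 190 None 195 (np.float64(299.0), np.float64(304.0)) 200 (np.float64(300.0), np.float64(304.0)) 205 (np.float64(290.0), np.float64(318.0)) 210 (np.float64(282.0), np.float64(324.0)) 215 (np.float64(280.0), np.float64(326.0)) 220 (np.float64(280.0), np.float64(325.0)) 225 (np.float64(283.0), np.float64(321.0)) 230 (np.float64(291.0), np.float64(313.0))
```

Request:
drive_tool(
  increments=[
    [[2,0,-12],[0,0,0],0],
    [[0,0,-12],[0,0,0],0],
    [[0,0,-15],[0,0,0],0],
    [[0,0,-15],[0,0,0],0],
    [[0,0,-15],[0,0,0],0],
    [[0,0,-14],[0,0,0],0],
    [[0,0,0],[0,0,0],0],
    [[0,0,0],[0,0,0],0],
  ],
)

```text
clock: 31.53
eef_pos: [0.4751, 0.022, 0.0464]
tool_rot: [0.825, 0.565, -0.001, -0.001]
ft_force: [-1.3, 0.5, -1.3]
grip_width: 0.0379
grasp_force: 60.7
```

Request:
drive_tool(
  increments=[
    [[0,0,-5],[0,0,0],0],
    [[0,0,0],[0,0,0],0],
    [[0,0,0],[0,0,0],0.9],
    [[0,0,0],[0,0,0],1],
    [[0,0,0],[0,0,0],1],
    [[0,0,0],[0,0,0],1],
    [[0,0,0],[0,0,0],1],
    [[0,0,10],[0,0,0],1],
  ],
)

```text
clock: 32.2
eef_pos: [0.474, 0.0227, 0.0512]
tool_rot: [0.824, 0.566, -0.001, -0.001]
ft_force: [-0.2, -0.0, 0.1]
grip_width: 0.0857
grasp_force: 0.0
```

Request:
drive_tool(
  increments=[
    [[0,0,20],[0,0,0],1],
    [[0,0,30],[0,0,0],1],
    [[0,0,20],[0,0,0],1],
    [[0,0,0],[0,0,0],1],
    [[0,0,0],[0,0,0],1],
  ],
)

```text
clock: 32.62
eef_pos: [0.4766, 0.0228, 0.1237]
tool_rot: [0.824, 0.566, 0.001, 0.001]
ft_force: [0.2, -0.5, 0.1]
grip_width: 0.0854
grasp_force: 0.0
```

Request:
drive_tool(
  increments=[
    [[16,14,0],[0,0,0],1],
    [[20,18,0],[0,0,0],1],
    [[20,18,0],[0,0,0],1],
    [[20,18,0],[0,0,0],1],
    [[20,18,0],[0,0,0],1],
    [[20,18,0],[0,0,0],1],
    [[20,18,0],[0,0,0],1],
    [[18,18,0],[0,0,0],1],
  ],
)

```text
clock: 33.28
eef_pos: [0.6294, 0.1634, 0.1201]
tool_rot: [0.824, 0.566, -0.002, -0.001]
ft_force: [0.1, -0.2, 0.3]
grip_width: 0.0856
grasp_force: 0.0
```

Request:
drive_tool(
  increments=[
    [[0,0,0],[0,0,0],1],
    [[0,0,0],[0,0,0],1],
    [[0,0,0],[0,0,0],1],
  ],
)

```text
clock: 33.53
eef_pos: [0.628, 0.1623, 0.1205]
tool_rot: [0.824, 0.566, -0.002, -0.001]
ft_force: [0.5, -0.1, -0.4]
grip_width: 0.0854
grasp_force: 0.0
```

```bash
python3 - <<'E'
from h import *
c=camera("top");d=camera("side");o=get_obs(); print(o["eef_pos"],o["tool_rot"])
print("yellow on spare",fit(c,mask(c,"yellow",(.63,.162),18),.02,.055))
t=c["image"][190:250,285:345]; s=d["image"][170:240,265:335]
cv2.imwrite("pics/r1.png",np.hstack([cv2.resize(t,(280,280)),cv2.resize(s,(280,280))])[:,:,::-1])
E
```

```text
[0.62825587 0.1617953  0.12156047] [ 8.24628388e-01  5.65673262e-01 -1.21517322e-03 -5.53082593e-04]
yellow on spare (array([0.6282, 0.1586, 0.0184]), np.float64(0.0056))
```

View pics/r1.png

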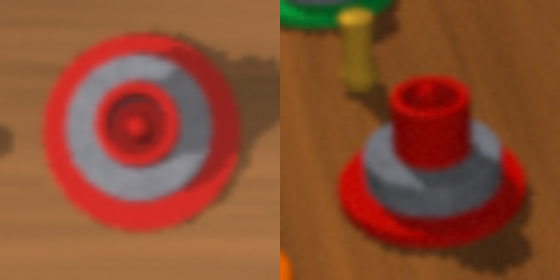

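The red wheel is flat on the red post, with the pin centred in the bore. I now fetch the yellow wheel from the spare post.

Request:
drive_tool(
  increments=[
    [[2,0,-25],[0,0,0],1],
    [[0,0,-25],[0,0,0],1],
    [[0,0,-20],[0,0,0],1],
    [[0,0,-13],[0,0,0],1],
    [[0,0,0],[0,0,0],1],
    [[0,0,0],[0,0,0],0],
    [[0,0,0],[0,0,0],0],
    [[0,0,0],[0,0,0],0],
  ],
)

```text
clock: 34.3
eef_pos: [0.6326, 0.1627, 0.0413]
tool_rot: [0.825, 0.566, 0.001, 0.0]
ft_force: [0.1, 0.3, -0.3]
grip_width: 0.0514
grasp_force: 0.0
```

Request:
drive_tool(
  increments=[
    [[0,0,0],[0,0,0],0],
    [[0,0,0],[0,0,0],0],
    [[0,0,0],[0,0,0],0],
    [[0,0,0],[0,0,0],0],
  ],
)

```text
clock: 34.63
eef_pos: [0.6329, 0.163, 0.0416]
tool_rot: [0.824, 0.566, 0.002, 0.001]
ft_force: [0.6, -0.9, 6.2]
grip_width: 0.0377
grasp_force: 60.7
```

Request:
drive_tool(
  increments=[
    [[0,0,15],[0,0,0],0],
    [[0,0,25],[0,0,0],0],
    [[0,0,30],[0,0,0],0],
    [[0,0,22],[0,0,0],0],
    [[0,0,0],[0,0,0],0],
    [[0,0,0],[0,0,0],0],
  ],
)

```text
clock: 35.13
eef_pos: [0.6326, 0.1631, 0.1332]
tool_rot: [0.824, 0.566, 0.002, 0.0]
ft_force: [-0.1, 0.4, -1.0]
grip_width: 0.0378
grasp_force: 60.5
```

Request:
drive_tool(
  increments=[
    [[2,-19,0],[0,0,0],0],
    [[3,-28,0],[0,0,0],0],
    [[3,-28,0],[0,0,0],0],
    [[3,-28,0],[0,0,0],0],
    [[3,-28,0],[0,0,0],0],
    [[3,-28,0],[0,0,0],0],
    [[3,-28,0],[0,0,0],0],
    [[3,-28,0],[0,0,0],0],
  ],
)

```text
clock: 35.8
eef_pos: [0.6529, -0.0535, 0.1287]
tool_rot: [0.824, 0.566, -0.002, -0.002]
ft_force: [-0.3, -0.5, -1.2]
grip_width: 0.0376
grasp_force: 60.5
```

Request:
drive_tool(
  increments=[
    [[3,-28,0],[0,0,0],0],
    [[3,-28,0],[0,0,0],0],
    [[2,-28,0],[0,0,0],0],
    [[0,-20,0],[0,0,0],0],
    [[0,0,0],[0,0,0],0],
    [[0,0,0],[0,0,0],0],
    [[0,0,0],[0,0,0],0],
  ],
)

```text
clock: 36.38
eef_pos: [0.6614, -0.1556, 0.1294]
tool_rot: [0.824, 0.566, -0.001, -0.002]
ft_force: [-0.4, -0.1, -1.0]
grip_width: 0.0376
grasp_force: 60.5
```

```bash
python3 - <<'E'
from h import *
d=camera("side");o=get_obs(); p=o["eef_pos"];print(p)
print(proj(d,[[p[0],p[1],p[2]-.0335],[.663,-.1563,.064],[.663,-.1563,.008],[*p[:2],p[2]+.0165]]).round(1))
m=mask(d,"yellow",(p[0],p[1]),100)
for y in range(165,285,4):
    x=m[m[:,1]==y][:,0]; print(y,(x.min(),x.max()) if len(x) else None,end=" ")
E
```

```text
[ 0.66170857 -0.15509134  0.12990745]
[[434.1 213.9]
 [432.  230.1]
 [427.  255.6]
 [439.1 187.4]]
165 None 169 None 173 None 177 None 181 None 185 (np.float64(429.0), np.float64(447.0)) 189 (np.float64(429.0), np.float64(452.0)) 193 (np.float64(428.0), np.float64(451.0)) 197 (np.float64(427.0), np.float64(451.0)) 201 (np.float64(425.0), np.float64(449.0)) 205 (np.float64(425.0), np.float64(448.0)) 209 (np.float64(429.0), np.float64(447.0)) 213 None 217 None 221 None 225 None 229 None 233 (np.float64(430.0), np.float64(435.0)) 237 (np.float64(429.0), np.float64(435.0)) 241 (np.float64(411.0), np.float64(435.0)) 245 (np.float64(405.0), np.float64(444.0)) 249 (np.float64(402.0), np.float64(449.0)) 253 (np.float64(401.0), np.float64(452.0)) 257 (np.float64(401.0), np.float64(454.0)) 261 (np.float64(402.0), np.float64(455.0)) 265 (np.float64(405.0), np.float64(455.0)) 269 (np.float64(409.0), np.float64(452.0)) 273 (np.float64(415.0), np.float64(449.0)) 277 (np.float64(425.0), np.float64(440.0)) 281 None
```

Request:
drive_tool(
  increments=[
    [[1,-1,-12],[0,0,0],0],
    [[0,0,-12],[0,0,0],0],
    [[0,0,-15],[0,0,0],0],
    [[0,0,-15],[0,0,0],0],
    [[0,0,-15],[0,0,0],0],
    [[0,0,-14],[0,0,0],0],
    [[0,0,0],[0,0,0],0],
    [[0,0,0],[0,0,0],0],
  ],
)

```text
clock: 37.1
eef_pos: [0.6623, -0.1559, 0.0465]
tool_rot: [0.824, 0.567, -0.001, -0.002]
ft_force: [-0.2, 0.1, -0.5]
grip_width: 0.0376
grasp_force: 60.5
```

After release I lift the gripper and back it away, so the cameras have a clear view.

Request:
drive_tool(
  increments=[
    [[0,0,-5],[0,0,0],0],
    [[0,0,0],[0,0,0],0],
    [[0,0,0],[0,0,0],0.9],
    [[0,0,0],[0,0,0],1],
    [[0,0,0],[0,0,0],1],
    [[0,0,0],[0,0,0],1],
    [[0,0,0],[0,0,0],1],
    [[0,0,10],[0,0,0],1],
  ],
)

```text
clock: 37.77
eef_pos: [0.6619, -0.157, 0.0515]
tool_rot: [0.824, 0.566, -0.002, -0.002]
ft_force: [-0.5, -0.4, -0.7]
grip_width: 0.0854
grasp_force: 0.0
```

Request:
drive_tool(
  increments=[
    [[0,0,20],[0,0,0],1],
    [[0,0,30],[0,0,0],1],
    [[0,0,30],[0,0,0],1],
    [[0,0,20],[0,0,0],1],
    [[-25,0,10],[0,0,0],1],
    [[-25,0,10],[0,0,0],1],
    [[-25,0,10],[0,0,0],1],
    [[-25,0,0],[0,0,0],1],
  ],
)

```text
clock: 38.43
eef_pos: [0.5637, -0.1576, 0.1866]
tool_rot: [0.824, 0.566, 0.001, 0.002]
ft_force: [-0.7, -1.2, 0.5]
grip_width: 0.0851
grasp_force: 0.0
```

Request:
drive_tool(
  increments=[
    [[-28,0,0],[0,0,0],1],
    [[-28,0,0],[0,0,0],1],
    [[-28,0,0],[0,0,0],1],
    [[-28,0,0],[0,0,0],1],
    [[-28,0,0],[0,0,0],1],
    [[-28,0,0],[0,0,0],1],
    [[0,0,0],[0,0,0],1],
    [[0,0,0],[0,0,0],1],
  ],
)

```text
clock: 39.1
eef_pos: [0.3947, -0.1574, 0.1845]
tool_rot: [0.825, 0.565, 0.0, 0.0]
ft_force: [0.3, 0.6, -0.1]
grip_width: 0.0854
grasp_force: 0.0
```

```bash
python3 - <<'E'
from h import *
c=camera("top");d=camera("side");o=get_obs(); print(o["eef_pos"],o["joint_vel"].round(2))
t=c["image"][110:260,180:500]; s=d["image"][120:400,230:470]
im=np.vstack([cv2.resize(t,(640,300)),np.zeros((300,640,3),np.uint8)]); im[300:,:257]=cv2.resize(s,(257,300))
q=np.hstack([cv2.resize(d["image"][y-32:y+33,x-32:x+33],(190,190)) for x,y in[(428,245),(355,170)]]); im[300:490,257:637]=q
cv2.imwrite("pics/final.png",im[:,:,::-1])
E
```

```text
[ 0.39666256 -0.15772932  0.18436107] [ 0.01  0.02  0.02  0.   -0.   -0.  ]
```

View pics/final.png

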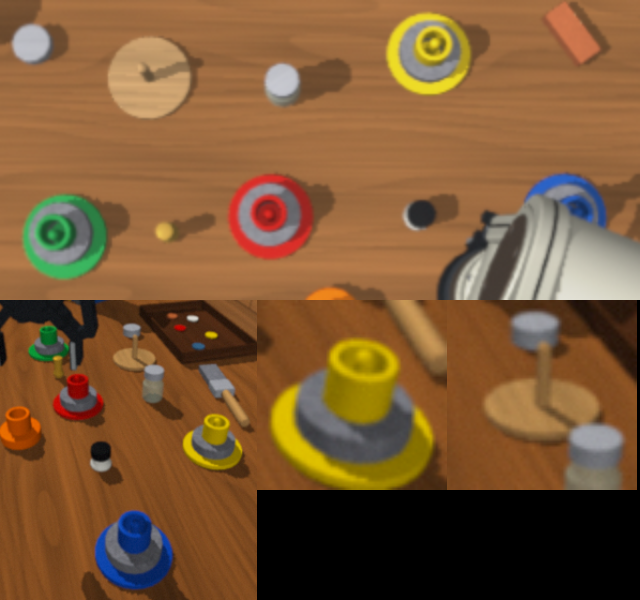

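All four wheels lie flat on their own posts: yellow at (432,50), red (268,213), green (60,235) and blue (135,540 in the side view). The spare post is empty and the jar is standing where it was, so I'm handing in.

```bash
python3 -c "from workcell import job_done; print(job_done())"
```

```text
the job is handed in; nothing more can be done
None
```

I handed the job in after about 39 s on the robot's clock; the last pictures show all four wheels flat and released on the posts matching their collars, the spare post empty and the jar standing.

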